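Find the hidden release recess and pop the cuvette case open

ROBOT

A 7-joint arm with a two-finger parallel gripper is mounted at the origin on a cart in front of the work surface, level with it; the furniture and walls round the work are solid. World frame = base frame: x ahead of the robot, y to its left, z up, the work surface at z = 0. Lengths are in mm, angles in rad, forces in N, time in s.
With the tool pointing down it reaches from about 350 to 900 mm from the base axis. Payload 19.9 kg.
Tool frame: the origin (TCP) lies at the very end of the fingers, on their centre line; the grasp point (between the pads) lies 19 mm behind it; x points along the fingers, z is the direction in which the jaws open and shut, and the axes are right-handed (so a half turn about x gives the same grasp; the last joint's range is limited). The gripper opens to 85 mm and grips with 20 to 120 N. Pads are 22 mm wide; open, the fingers measure 114 mm over their backs; the gripper's body (76 mm by 85 mm) begins 54 mm behind the grasp point. The pads swing forward as they close: fully open they stand 13 mm farther back than shut.
Start: joints at [-1.224, 0.417, -0.01, 1.614, 0.005, 1.111, -0.053], TCP at [236.912, 578.337, 231.26] pointing down, gripper open.
Joint ranges: [-2.81, 2.81], [-0.39, 2.02], [-1.27, 1.25], [0.06, 2.57], [-1.19, 4.33], [0.19, 2], [-2.82, 2.82]. Speed limits (rad/s): [1.89, 1.89, 2.39, 2.39, 3.01, 3.01, 3.01].

INTERFACE

Orientations are given as a unit quaternion [x, y, z, w].
In Python, from rig import * gives the robot as it stands.
- The arm moves only by the tool carry_out, never from a script. Its argument "rows" is one flat list of numbers, 6 for each row, row after row: the shift along the world's x, y, z in mm, then the turn, a rotation vector about the world's x, y, z in rad. A call has 1 to 12 rows; each row shifts and turns the pose as measured when the row begins; what a row does not reach is not made up. A row lasts 1/12 s, in which the tool goes at most 41.7 mm and 7.16 degrees, less where a joint would pass 70% of its speed; a pose out of reach is approached as far as the arm can. A call is refused whole if a number of a shift passes 41.7 or a number of a turn 0.125, either way. A call with a gripper value outside its range is refused whole. "gripper" is the closure, from -1 (fully open) to 1 (shut), set as the call begins (left out, the last holds). The fingers move at their own pace and stop on an object; "newtons" is the grip in N (left out, the last holds). Time passes only in rows, so rows that do not move let the fingers close. It gives the time, the measured TCP pose, the force and the opening at its end, in the units of the state.
- observe(): the state, without advancing time (a new reading comes with each control period).
- camera(name): name is "side" or "top"; returns the picture (400x640x3 uint8, red, green, blue); there is no depth.
- camera_model(name): a dict with "vfov" (degrees; the focal length in pixels is half the picture's height over the tangent of half this angle, whatever the lens; pixels are square), "cx", "cy" (the principal point, pixels), "R" (3x3) and "t" (3): a world point X has camera coordinates R X + t. Camera axes: x right, y down, z forward; pixel columns grow to the right and rows downward; lengths in mm; the calibration is good to about 2 mm. A picture is of the moment at which its call begins. camera_model takes no time and is no camera call.
- sign_off(): hands the job in, once; it reports no verdict.
The state is a dict: "clock": time; "q": joint angles; "joint_vel": joint speeds; "joint_torque": joint torques, N m; "position": TCP position; "ee_rot": TCP orientation; "ft_force": force on the tool from outside, world axes, zero at the start; "torque": the same for the moment, N m; "width": finger opening in mm.
Only numpy, scipy, OpenCV 4.12 (cv2) and the standard library are available. Lean on these libraries where they do the work, as an engineer would, in place of code of your own. Each camera call takes 0.05 s, during which the arm holds its last target.

TASK

Pop open the white cuvette case: somewhere along its black front rail there is a shallow black finger recess, hard to see but easy to feel by running a fingertip along the rail, with a spring release key at its bottom. Push the key in with a fingertip until the clear lid is let go, then draw the hand back so that the key springs out again and the lid stands fully open. Nothing is to be picked up; leave the other things on the worktop where they are.

Things in the scene. Friction and masses are not known exactly. Their poses are not given: they have to be found in the camera images.
- case: White cuvette case screwed to the worktop, 120 (x) x 330 (y) mm, 64 mm tall with its clear lid shut. Origin: centre of its underside, on the worktop; z up, -x is its front. In front of it a black rail runs along y between two white end blocks (38 mm tall, fronts at case x = -0.090).
- rail_mid (a point): Middle of the black rail's upright front face (case x -0.080, y 0, z 0.0215; face from z 0.007 to 0.036, y -0.072 to 0.072). Axes as the case. Somewhere in this face is one black finger recess, 50 mm long in y, 6 mm deep in x, open in front and at the top; its centre, which is not told, lies between y -0.045 and +0.045. Rigid, no other gap.
- key (a joint): Travel in m of the black spring key, 38 mm long in y, z 0.010 to 0.034, centred in the recess, face flush with its bottom (case x -0.074). 0 at rest, 0.007 pushed right in (+x of the case); about 1.2 N starts it, 5.5 N pushes it home, it springs back. The lid is let go at about 4 to 5 mm.
- lid (a joint): Angle of the clear lid, rad: 0 shut and latched, 0.6 fully open. Hinged along the back top edge (case x 0.060, z 0.056); its front edge rises to about 130 mm above the worktop. Unlatched, a weak spring (about 1.5 N at the front edge) opens it in about 1 s and keeps it open; a hand over it only holds it down until it draws away.
- mouse: black computer mouse, about 108 x 62 x 36 mm; loose bystander, origin at the centre of its underside. Leave it alone.
- timer: white bench timer, about 64 x 66 x 19 mm; loose bystander, origin at the centre of its underside. Leave it alone.
- bottle_a: reagent bottle with white cap, 42 mm across, 88 mm tall; loose bystander, origin at the centre of its underside. Leave it alone.
- bottle_c: small reagent bottle with red cap, 34 mm across, 62 mm tall; loose bystander, origin at the centre of its underside. Leave it alone.
- bottle_e: small reagent bottle with orange cap, 34 mm across, 62 mm tall; loose bystander, origin at the centre of its underside. Leave it alone.
- tube_rack: empty blue tube rack, 64 x 125 x 62 mm; loose bystander, origin at the centre of its underside. Leave it alone.
- tape: roll of tan tape lying flat, 93 mm across, 48 mm high; loose bystander, origin at the centre of its underside. Leave it alone.
- pen: blue and white pen lying flat, 145 mm long; loose bystander, origin at the centre of its underside. Leave it alone.

How it is judged:
By the outcome, as a careful person would: the job done as asked, in the order asked, and still so for the second after the job is handed in, with the robot touching nothing.
It also fails if it takes over 45 s, if anything falls off the work surface, if the arm or the gripper's body presses on something with over 40 N, if the wrist force passes 120 N, or if a joint passes its speed limit or range.

## Working session

There is one attempt and no reset: what is moved stays moved. The work goes in short steps, Python scripts to look and compute and a tool call to move; the robot and the scene stay as the last step left them, time stands still between calls to the robot, and variables do not carry over. Pictures are saved under pics/ and viewed, and the job is handed in when it is done.

Besides the shell and the picture viewer there is one more tool, called after "Call:" in YAML: its name, and indented under it one key for each argument. carry_out: Moves the arm, as the interface text tells. Its arguments: {"type":"object","properties":{"rows":{"type":"array"},"gripper":{"type":"number"},"newtons":{"type":"number"}},"required":["rows"]}

```bash
mkdir -p pics; python3 - <<'E'
from rig import *
import cv2
for n in("side","top"):
    im=camera(n); cv2.imwrite(f"pics/{n}0.png",im[:,:,::-1]); m=camera_model(n); print(n,m)
print(observe())
E
```

```text
side {'vfov': 50.395362160773004, 'cx': 323.4389194333032, 'cy': 208.08773686166853, 'R': array([[-0.99925756,  0.03616053, -0.0132945 ],
       [ 0.03033387,  0.52568993, -0.85013525],
       [-0.02375256, -0.84990735, -0.52639653]]), 't': array([ 503.47746378,  -66.73526881, 1548.00962693])}
top {'vfov': 52.010115098927194, 'cx': 320.1893180977758, 'cy': 200.71761041951316, 'R': array([[ 0.02082298, -0.9997258 , -0.01071149],
       [-0.99274952, -0.01940668, -0.11862451],
       [ 0.11838411,  0.01310394, -0.99288141]]), 't': array([ 206.91719894,  528.74776266, 1078.97249246])}
{'clock': 0.1, 'q': array([-1.22349641,  0.41793454, -0.01030781,  1.61410319,  0.00473901,
        1.11068419, -0.05300152]), 'joint_vel': array([-1.17012995e-03, -2.31280188e-03, -1.14086022e-04, -1.40244232e-03,
        1.58825016e-03, -7.35798717e-04,  3.66770827e-05]), 'joint_torque': array([ 1.85280725e-03, -8.65825438e+01,  6.79613370e-01, -4.35636985e+01,
        1.90235744e-02,  4.84805132e-03,  8.73334352e-05]), 'position': array([236.82378304, 578.06497688, 230.71470104]), 'ee_rot': array([-0.39425281,  0.58746486,  0.39374953,  0.58686546]), 'ft_force': array([-0.7518728 ,  0.44055011, -0.10946114]), 'torque': array([-0.0367517 ,  0.00662385, -0.00913415]), 'width': 85.32526802948166}
```

View pics/side0.png

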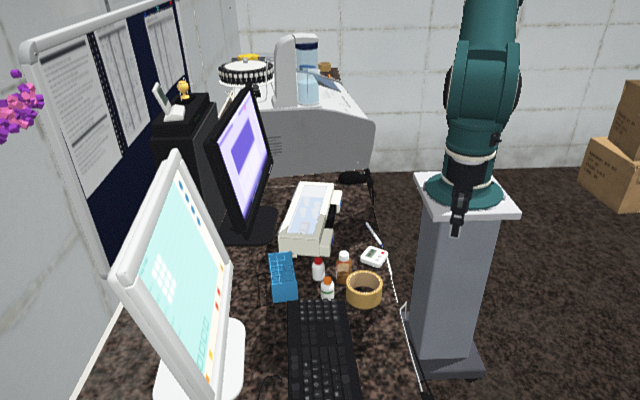

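View pics/top0.png

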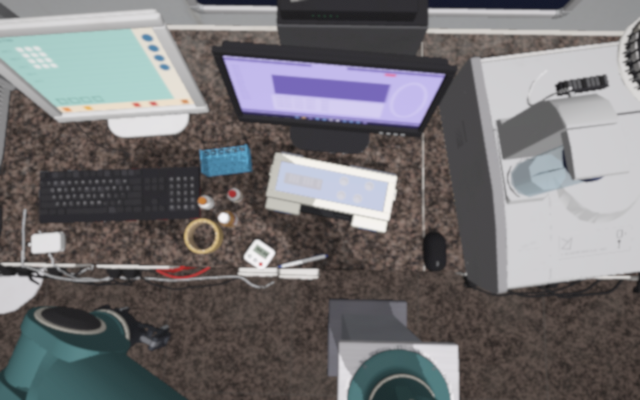

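```bash
python3 - <<'E'
import cv2
a=cv2.imread("pics/top0.png")[140:280,180:460]; cv2.imwrite("pics/topz.png",cv2.resize(a,None,fx=2.85,fy=2.85,interpolation=cv2.INTER_CUBIC))
a=cv2.imread("pics/side0.png")[160:300,250:400]; cv2.imwrite("pics/sidez.png",cv2.resize(a,None,fx=4,fy=4,interpolation=cv2.INTER_CUBIC))
E
```

```text
(no output)
```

View pics/topz.png

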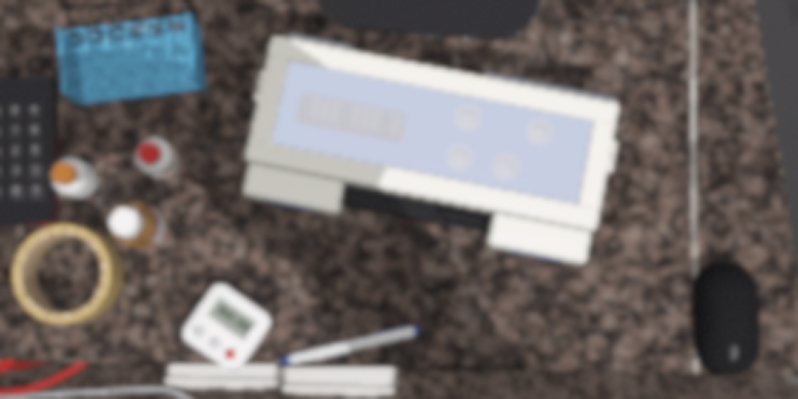

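View pics/sidez.png

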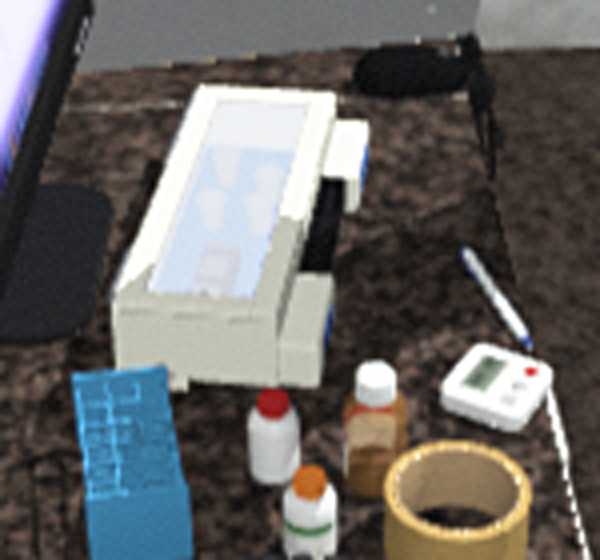

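```bash
cat > h.py <<'E'
import numpy as np
from rig import *
def ray(n,px,z):
    m=camera_model(n); f=200/np.tan(np.radians(m['vfov']/2)); R=np.array(m['R']);t=np.array(m['t'])
    d=R.T@np.array([(px[0]-m['cx'])/f,(px[1]-m['cy'])/f,1]); c=-R.T@t
    return c+d*(z-c[2])/d[2]
def proj(n,X):
    m=camera_model(n); f=200/np.tan(np.radians(m['vfov']/2)); p=np.array(m['R'])@X+m['t']
    return p[:2]/p[2]*f+[m['cx'],m['cy']]
E
python3 - <<'E'
from h import *
import cv2
for nm,p,z in [("BL",(275,35),64),("BR",(618,100),64),("FR",(598,230),64),("FL",(247,160),64),("bl0",(243,195),38),("bl1",(338,213),38),("br0",(487,243),38),("br1",(585,263),38)]:
    q=(180+p[0]/2.85,140+p[1]/2.85); print(nm,ray("top",q,z).round(1))
for nm,p,z in [("BL",(113,300),64),("BR",(198,86),64),("FR",(336,94),64),("bl0",(325,345),38),("br1",(370,122),38)]:
    q=(250+p[0]/4,160+p[1]/4); print("side",nm,ray("side",q,z).round(1))
a=cv2.imread("pics/top0.png")[190:240,290:370]; a=np.clip(a.astype(float)*3,0,255).astype(np.uint8); cv2.imwrite("pics/tz2.png",cv2.resize(a,None,fx=10,fy=10,interpolation=cv2.INTER_CUBIC))
E
```

```text
BL [648.9 336.7  64. ]
BR [593.   15.6  64. ]
FR [471.7  34.   64. ]
FL [530.1 358.7  64. ]
bl0 [500.  365.1  38. ]
bl1 [484.7 274.7  38. ]
br0 [459.3 134.   38. ]
br1 [442.4  42.1  38. ]
side BL [644.1 339.1  64. ]
side BR [587.3  20.1  64. ]
side FR [468.  42.  64.]
side bl0 [494.4 365.7  38. ]
side br1 [438.7  46.8  38. ]
```

View pics/tz2.png

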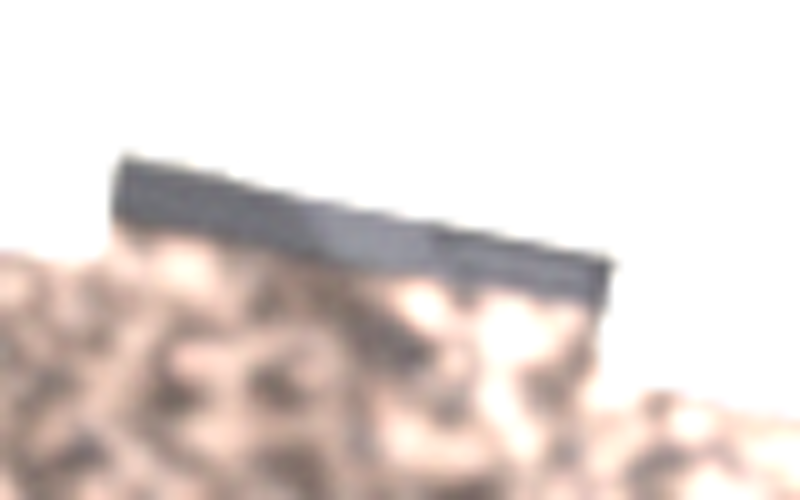

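```bash
cat > st.py <<'E'
from h import *
from scipy.spatial.transform import Rotation as Ro
C=np.array([558.5,188.5,0]); Rc=Ro.from_euler('z',-0.174).as_matrix()
def rep():
    s=observe(); R=Ro.from_quat(s['ee_rot']).as_matrix()
    print("t",round(s['clock'],2),"pos",s['position'].round(1),"case",(Rc.T@(s['position']-C)).round(1),"Fcase",(Rc.T@s['ft_force']).round(2),"w",round(s['width'],1)); return s,R
E
python3 - <<'E'
from st import *
s,R=rep(); print(R.round(3)); print("in case axes\n",(Rc.T@R).round(3))
for th in(0,0.4):
  # tool x: down with forward tilt; tool z candidates
  tx=Rc@np.array([np.sin(th),0,-np.cos(th)])
  for tz in (Rc@np.array([0,1,0]),-Rc@np.array([0,1,0]),Rc@np.array([np.cos(th),0,np.sin(th)]),-Rc@np.array([np.cos(th),0,np.sin(th)])):
    T=np.column_stack([tx,np.cross(tz,tx),tz]); rv=Ro.from_matrix(T@R.T).as_rotvec(); print(th,rv.round(3),np.linalg.norm(rv).round(2))
E
```

```text
t 0.1 pos [236.8 578.1 230.7] case [-384.3  328.   230.7] Fcase [-0.82  0.3  -0.11] w 85.3
[[-0.    -0.925  0.379]
 [-0.001  0.379  0.925]
 [-1.    -0.    -0.001]]
in case axes
 [[-0.    -0.977  0.213]
 [-0.001  0.213  0.977]
 [-1.    -0.    -0.001]]
0 [ 0.001 -0.     0.215] 0.21
0 [-0.000e+00 -2.000e-03 -2.927e+00] 2.93
0 [ 1.000e-03 -1.000e-03 -1.356e+00] 1.36
0 [1.000e-03 1.000e-03 1.786e+00] 1.79
0.4 [-0.11  -0.385  0.212] 0.45
0.4 [ 0.562 -0.164 -2.872] 2.93
0.4 [ 0.209 -0.379 -1.337] 1.41
0.4 [-0.4   -0.22   1.759] 1.82
```

Call:
carry_out:
  rows: [16,-32,0,-0.028,-0.096,0.053,16,-32,0,-0.028,-0.096,0.053,16,-32,0,-0.028,-0.096,0.053,16,-32,0,-0.028,-0.096,0.053,16,-32,0,0,0,0,16,-32,0,0,0,0,16,-32,0,0,0,0,16,-32,0,0,0,0,16,-32,0,0,0,0,16,-32,0,0,0,0]
  gripper: 1
  newtons: 20

```text
clock: 0.93
position: [396.5, 249.4, 226.9]
ee_rot: [-0.564, 0.432, 0.34, 0.617]
ft_force: [1.6, 0.9, 0.6]
width: -0.4
```

```bash
python3 - <<'E'
from st import *
s,R=rep(); print((Rc.T@R).round(3)); print((C+Rc@[-125,-20,90]-s['position']).round(1), s['q'].round(2))
th=.4;tx=Rc@np.array([np.sin(th),0,-np.cos(th)]);tz=Rc[:,1];T=np.column_stack([tx,np.cross(tz,tx),tz]); print(Ro.from_matrix(T@R.T).as_rotvec().round(3))
E
```

```text
t 0.93 pos [396.5 249.4 226.9] case [-170.1   32.   226.9] Fcase [1.38 1.15 0.58] w -0.4
[[ 0.402 -0.915 -0.025]
 [ 0.002 -0.026  1.   ]
 [-0.916 -0.402 -0.009]]
[  35.5  -59.  -136.9] [-1.1   0.01  0.24  2.21  0.51  0.77  0.22]
[ 0.011  0.012 -0.025]
```

Call:
carry_out:
  rows: [12,-20,-15,0.011,0.012,-0.025,12,-20,-25,0,0,0,12,-19,-30,0,0,0,0,0,-30,0,0,0,0,0,-25,0,0,0,0,0,-10,0,0,0]

```text
clock: 1.43
position: [436.6, 179.9, 91.1]
ee_rot: [-0.548, 0.441, 0.335, 0.627]
ft_force: [-0.1, -0.7, -1.0]
width: -0.0
```

```bash
cat > go.py <<'E'
from st import *
import sys,cv2
s,R=rep(); print((Rc.T@R).round(2)[:,0], s['q'].round(2))
if len(sys.argv)>1:
  for n in("side","top"):
    im=camera(n)[:,:,::-1]; c=proj(n,s['position']).astype(int); x,y=max(c[0]-80,0),max(c[1]-60,0)
    cv2.imwrite(f"pics/{n}{sys.argv[1]}.png",cv2.resize(im[y:y+120,x:x+160],None,fx=4.5,fy=4.5,interpolation=cv2.INTER_CUBIC)); print(n,"tcp px",c,"crop",x,y)
E
python3 go.py 1
```

```text
t 1.43 pos [436.6 179.9  91.1] case [-118.6  -29.6   91.1] Fcase [ 0.04 -0.7  -0.97] w -0.0
[ 0.39  0.   -0.92] [-1.    0.27  0.39  2.34  0.63  0.31  0.17]
side tcp px [346 196] crop 266 136
top tcp px [334 232] crop 254 172
```

View pics/side1.png

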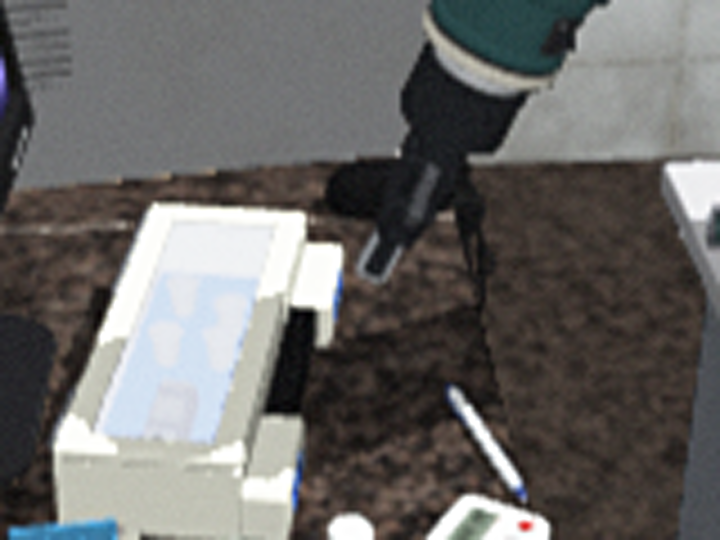

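View pics/top1.png

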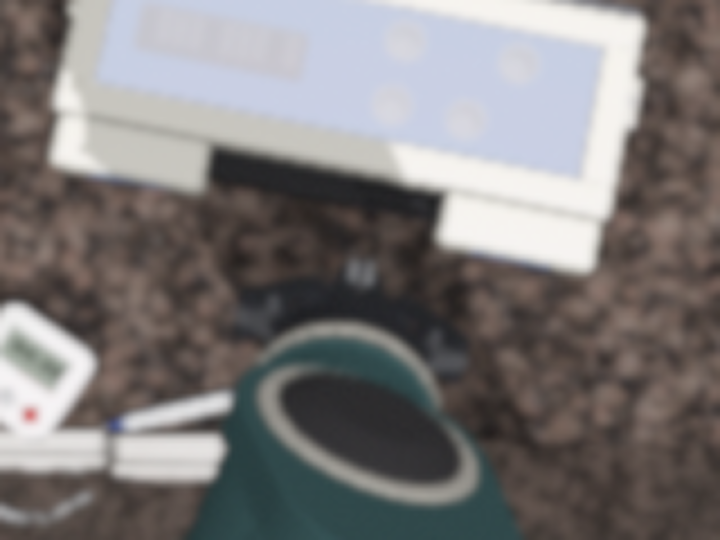

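Call:
carry_out:
  rows: [5,12,0,0.02,0.12,0,5,15,-18,0.02,0.12,0,0,3,-25,0,0,0,0,0,-20,0,0,0,0,0,-10,0,0,0,0,0,0,0,0,0]

```text
clock: 2.03
position: [447.8, 200.2, 29.2]
ee_rot: [-0.52, 0.478, 0.374, 0.601]
ft_force: [-0.7, -0.3, 0.1]
width: 0.2
```

```bash
python3 go.py
```

```text
t 2.03 pos [447.8 200.2  29.2] case [-111.    -7.7   29.2] Fcase [-0.6  -0.38  0.14] w 0.2
[ 0.27 -0.   -0.96] [-0.78  0.44  0.21  2.24  0.36  0.29  0.44]
```

Call:
carry_out:
  rows: [2,9,-6,0.02,0.11,0,0,0,-6,0.01,0.04,0,6,-1,0,0,0,0,0,0,0,0,0,0]

```text
clock: 2.37
position: [455.7, 207.4, 23.7]
ee_rot: [-0.497, 0.502, 0.406, 0.58]
ft_force: [0.1, 0.2, 0.1]
width: -0.1
```

```bash
python3 go.py
```

```text
t 2.37 pos [455.7 207.4  23.7] case [-104.5    0.8   23.7] Fcase [0.03 0.18 0.09] w -0.1
[ 0.17  0.   -0.99] [-0.59  0.47  0.04  2.16  0.25  0.39  0.61]
```

Call:
carry_out:
  rows: [2,0,-4,0,0,0,2,0,0,0,0,0,2,0,0,0,0,0,2,0,0,0,0,0]

```text
clock: 2.7
position: [464.8, 207.7, 22.0]
ee_rot: [-0.498, 0.5, 0.405, 0.582]
ft_force: [0.3, 0.5, 0.7]
width: -0.2
```

Call:
carry_out:
  rows: [2,0,0,0,0,0,2,0,0,0,0,0]

```text
clock: 2.87
position: [469.0, 208.0, 22.3]
ee_rot: [-0.499, 0.5, 0.405, 0.581]
ft_force: [-0.6, 0.1, -0.5]
width: 0.2
```

```bash
python3 go.py
```

```text
t 2.87 pos [469.  208.   22.3] case [-91.6   3.7  22.3] Fcase [-0.63  0.01 -0.48] w 0.2
[ 0.18  0.   -0.98] [-0.58  0.49  0.04  2.14  0.25  0.4   0.62]
```

Call:
carry_out:
  rows: [1,0,-1,0,0,0,1,0,-1,0,0,0]

```text
clock: 3.03
position: [471.3, 208.2, 20.3]
ee_rot: [-0.499, 0.5, 0.405, 0.581]
ft_force: [-0.9, -0.7, -0.3]
width: -0.2
```

Call:
carry_out:
  rows: [1,0,0,0,0,0,1,0,0,0,0,0]

```text
clock: 3.2
position: [473.4, 208.1, 20.0]
ee_rot: [-0.499, 0.5, 0.405, 0.581]
ft_force: [-0.7, -0.5, 0.3]
width: 0.5
```

Call:
carry_out:
  rows: [1,0,0,0,0,0,1,0,0,0,0,0]

```text
clock: 3.37
position: [474.7, 208.0, 19.7]
ee_rot: [-0.499, 0.5, 0.405, 0.581]
ft_force: [-11.8, 1.5, 7.9]
width: 0.1
```

Call:
carry_out:
  rows: [1,0,0,0,0,0,1,0,0,0,0,0]

```text
clock: 3.53
position: [474.6, 208.1, 19.1]
ee_rot: [-0.498, 0.501, 0.406, 0.579]
ft_force: [-9.1, 0.8, 6.5]
width: 0.0
```

Call:
carry_out:
  rows: [1,0,0,0,0,0,1,0,0,0,0,0]

```text
clock: 3.7
position: [474.6, 208.2, 18.7]
ee_rot: [-0.498, 0.502, 0.407, 0.578]
ft_force: [-8.1, 0.9, 4.6]
width: -0.1
```

Call:
carry_out:
  rows: [-0.5,-6,0,0,0,0,-0.5,-6,0,0,0,0]

```text
clock: 3.87
position: [472.6, 197.9, 18.4]
ee_rot: [-0.498, 0.502, 0.408, 0.577]
ft_force: [-3.1, 2.9, 0.1]
width: -0.2
```

Call:
carry_out:
  rows: [-0.5,-6,0,0,0,0,-0.5,-6,0,0,0,0]

```text
clock: 4.03
position: [470.6, 186.3, 18.2]
ee_rot: [-0.499, 0.501, 0.409, 0.577]
ft_force: [-3.6, 3.9, 1.3]
width: 0.1
```

```bash
python3 go.py
```

```text
t 4.03 pos [470.6 186.3  18.2] case [-86.2 -17.4  18.2] Fcase [-4.19  3.23  1.26] w 0.1
[ 0.16  0.   -0.99] [-0.52  0.49  0.02  2.15  0.25  0.39  0.68]
```

Call:
carry_out:
  rows: [-0.4,-6,0,0,0,0,-0.4,-6,0,0,0,0]

```text
clock: 4.2
position: [469.3, 173.8, 18.1]
ee_rot: [-0.499, 0.501, 0.409, 0.577]
ft_force: [0.3, -0.4, 0.4]
width: 0.1
```

Call:
carry_out:
  rows: [-0.4,-6,0,0,0,0,-0.4,-5,0,0,0,0]

```text
clock: 4.37
position: [468.8, 161.2, 18.2]
ee_rot: [-0.499, 0.501, 0.409, 0.577]
ft_force: [1.2, -0.6, -0.0]
width: 0.1
```

```bash
python3 go.py
```

```text
t 4.37 pos [468.8 161.2  18.2] case [-83.6 -42.4  18.2] Fcase [ 1.33 -0.34 -0.01] w 0.1
[ 0.17  0.   -0.99] [-0.47  0.47  0.02  2.18  0.25  0.37  0.72]
```

Call:
carry_out:
  rows: [1.5,-0.3,0,0,0,0,1.5,-0.3,0,0,0,0]

```text
clock: 4.53
position: [472.0, 158.9, 18.3]
ee_rot: [-0.498, 0.502, 0.408, 0.577]
ft_force: [-1.8, 2.3, -0.1]
width: 0.1
```

Call:
carry_out:
  rows: [1.5,-0.3,0,0,0,0,1.5,-0.3,0,0,0,0]

```text
clock: 4.7
position: [475.0, 158.5, 18.2]
ee_rot: [-0.498, 0.502, 0.409, 0.577]
ft_force: [-4.1, 0.1, 1.3]
width: -0.2
```

```bash
python3 go.py
```

```text
t 4.7 pos [475.  158.5  18.2] case [-77.1 -44.   18.2] Fcase [-4.03 -0.59  1.26] w -0.2
[ 0.16 -0.   -0.99] [-0.45  0.48  0.01  2.16  0.25  0.37  0.73]
```

Call:
carry_out:
  rows: [1.5,-0.3,0,0,0,0,1.5,-0.3,0,0,0,0]

```text
clock: 4.87
position: [477.7, 158.0, 18.0]
ee_rot: [-0.498, 0.502, 0.409, 0.576]
ft_force: [-4.4, 0.6, 3.4]
width: 0.3
```

```bash
python3 go.py 2
```

```text
t 4.87 pos [477.7 158.   18. ] case [-74.3 -44.   18. ] Fcase [-4.47 -0.21  3.38] w 0.3
[ 0.16 -0.   -0.99] [-0.45  0.48  0.01  2.16  0.24  0.38  0.74]
side tcp px [333 212] crop 253 152
top tcp px [341 218] crop 261 158
```

One more small push, then look.

Call:
carry_out:
  rows: [1,-0.2,0,0,0,0,0.5,-0.1,0,0,0,0,0,0,0,0,0,0,0,0,0,0,0,0]

```text
clock: 5.3
position: [478.0, 158.0, 17.7]
ee_rot: [-0.498, 0.503, 0.409, 0.576]
ft_force: [-5.7, -0.0, 3.1]
width: 0.1
```

```bash
python3 go.py 3
```

```text
t 5.3 pos [478.  158.   17.7] case [-74.  -43.9  17.7] Fcase [-5.58 -1.01  3.06] w 0.1
[ 0.16 -0.   -0.99] [-0.45  0.48  0.01  2.16  0.24  0.38  0.74]
side tcp px [332 212] crop 252 152
top tcp px [341 218] crop 261 158
```

View pics/side3.png

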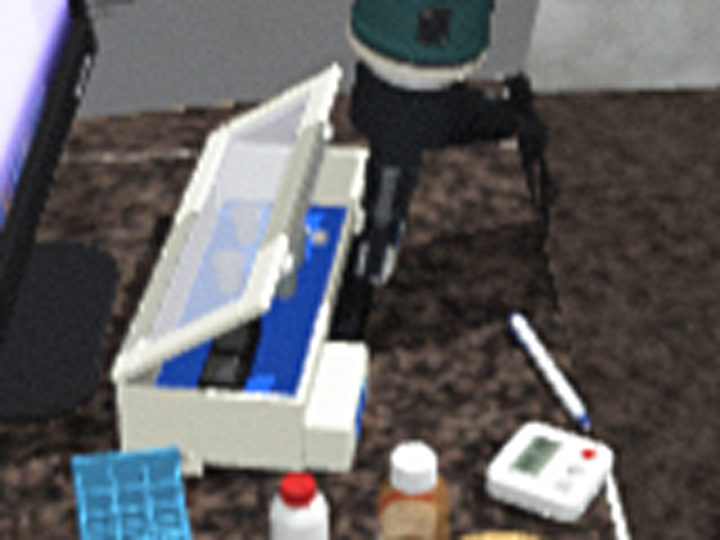

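The lid has been let go and is standing up, with its front edge near crop (335,70). I'll draw the hand straight back.

Call:
carry_out:
  rows: [-6,1,0,0,0,0,-10,2,0,0,0,0,-12,2,2,0,0,0,-12,2,10,0,0,0,-12,2,20,0,0,0,-12,2,25,0,0,0,-10,2,25,0,0,0,0,0,20,0,0,0,0,0,0,0,0,0,0,0,0,0,0,0,0,0,0,0,0,0,0,0,0,0,0,0]

```text
clock: 6.4
position: [391.8, 172.8, 123.0]
ee_rot: [-0.499, 0.501, 0.411, 0.576]
ft_force: [-0.3, -0.5, -0.5]
width: -0.2
```

Call:
carry_out:
  rows: [0,0,0,0,0,0,0,0,0,0,0,0,0,0,0,0,0,0,0,0,0,0,0,0,0,0,0,0,0,0,0,0,0,0,0,0]

```text
clock: 6.9
position: [390.7, 171.9, 120.0]
ee_rot: [-0.499, 0.503, 0.411, 0.574]
ft_force: [-0.0, -0.2, 0.2]
width: -0.2
```

```bash
python3 - <<'E'
from st import *
import cv2
s,R=rep()
a=camera("side")[160:310,240:400,::-1]; b=camera("top")[130:280,190:450,::-1]
cv2.imwrite("pics/f.png",np.hstack([cv2.resize(a,None,fx=2.0,fy=2.0,interpolation=3)[:300],cv2.resize(b,None,fx=1.8,fy=2,interpolation=3)[:300]]))
for y in(-165,165):
  X=C+Rc@np.array([60-120*np.cos(.6),y,56+120*np.sin(.6)+0]); print("open front edge side px",proj("side",X).round(1), "crop2x",((proj("side",X)-[240,160])*2).round())
E
```

```text
t 6.9 pos [390.7 171.9 120. ] case [-162.4  -45.5  120. ] Fcase [-0.   -0.19  0.24] w -0.2
open front edge side px [326.9 166.9] crop2x [174.  14.]
open front edge side px [311.2 220. ] crop2x [142. 120.]
```

View pics/f.png

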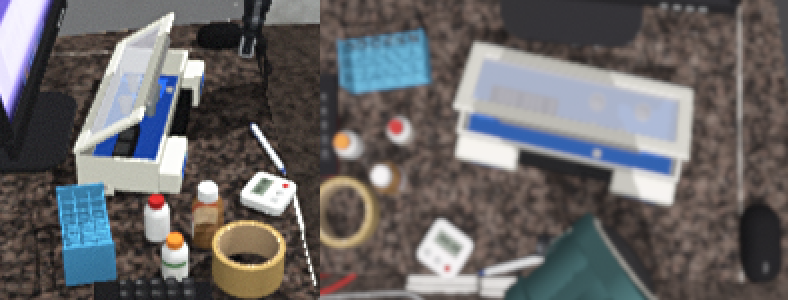

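```bash
python3 -c "
from rig import *
print(sign_off())"
```

```text
the job is handed in; nothing more can be done
None
```

The case is open and the job is handed in, at 6.9 s on the robot's clock.

- **Finding the recess:** With the fingers shut, I touched the rail near its middle and slid along it towards -y. The reaction was about 10 N at first touch and 4 N while sliding. The fingertip dropped into the recess at about case y = -43 mm.
- **Pressing the key:** I pushed about 6 mm past the key's expected rest face, at 5 to 6 N, until the side view showed the lid up. I then drew back and up, well clear of the case.

**Last checks:**
- **Lid:** Its front edge lies within about 1 px (roughly 2 to 3 mm) of where a 0.6 rad opening should put it in the side view.
- **Wrist force:** It reads about zero.
- **Bystanders:** By eye, they are where they were in the first pictures. Of these I checked only the pen's position by pixels.
- **Key:** The pictures do not show it springing back. I take that from the hand being about 80 mm clear of it.

No check failed.

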